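# Uncouple the bond-test lever from its ball bolt

## Robot

A 6-joint arm with a two-finger parallel gripper is mounted at the origin on the work surface. World frame = base frame: x ahead of the robot, y to its left, z up, the work surface at z = 0. Lengths are in mm, angles in rad, forces in N, time in s.
With the tool pointing down it reaches from about 275 to 975 mm from the base axis. Payload 8.4 kg.
Tool frame: the origin (TCP) lies between the finger pads, 19 mm behind the fingertips; this is the grasp point; z points along the fingers, y is the line along which they close (so a half turn about z gives the same grasp; the last joint's range is limited). The gripper opens to 92 mm and grips with 3 to 60 N. Pads are 20 mm wide; open, the fingers measure 128 mm over their backs; the gripper's body (75 mm by 189 mm) begins 69 mm behind the grasp point.
Start: joints at [1.098, 0.353, 1.633, -0, 1.155, -0.002], TCP at [283.499, 557.007, 233.283] pointing down, gripper open.
Joint ranges: [-2.63, 2.63], [-0.92, 2.1], [0.06, 2.66], [-1.3, 4.44], [0, 2.69], [-3.02, 3.02]. Speed limits (rad/s): [2.22, 2.22, 2.79, 3.14, 3.14, 3.14].

## Interface

Orientations are given as a unit quaternion [w, x, y, z].
In Python, from station import get_obs, capture, finish_job, recognise, pinpoint gives the robot as it stands.
- The arm moves only by the tool servo_tool, never from a script. Its arguments are lists of equal length, an entry for each row: "linear": the shift along the tool's x, y, z in m, a list of three; "twist": the turn, a rotation vector about the tool's x, y, z in rad, a list of three. A call has 1 to 12 rows; each row is the pose to reach, as a shift and turn from the pose commanded when the call began, along the tool's axes at that moment; what a row does not reach only later rows make up. A row lasts 1/8 s, in which the tool goes at most 62.5 mm and 10.7 degrees, less where a joint would pass 70% of its speed; a pose out of reach is approached as far as the arm can. A call with a gripper value outside its range is refused whole. "grip" is the finger opening in m, from 0 to 0.0919, set as the call begins (left out, the last holds). The fingers move at their own pace and stop on an object; "force" is the grip in N (left out, the last holds). Time passes only in rows, so rows that repeat a pose let the fingers close. It gives the time, the measured TCP pose, the force, the opening and the grip force at its end, in the units of the state.
- get_obs(): the state, without advancing time (a new reading comes with each control period).
- capture(name): name is "scene" or "top" or "wrist"; returns a dict with "pixels" (384x512x3 uint8, red, green, blue), "z_map" (384x512 float32, mm along the optical axis (not along the pixel's ray), 0 where there is no reading), "fovy" (degrees; the focal length in pixels is half the picture's height over the tangent of half this angle, whatever the lens; pixels are square), "cx", "cy" (the principal point, pixels), "cam_to_world" (4x4, takes a point from camera to world coordinates). Camera axes: x right, y down, z forward; pixel columns grow to the right and rows downward; lengths in mm; the calibration is good to about 2 mm. A picture is of the moment at which its call begins.
- finish_job(): hands the job in; it is judged then, once.
Trained networks look in the newest picture that a camera, given by its name, has taken for a name from the list of things; names that differ only in an ending like _2 or _b are one class to them, and where a whole thing is asked for, a point or a joint stands for the part that bears it (a point fixed in the world has none). Each returns a list of dicts, best first, with "conf" (0 to 1); they miss things now and then, are a little off and sometimes report something else, mostly with a low value. They report only what shows in the picture. A call takes as long as a camera call.
- recognise(camera, label): "centre" ([column, row] in pixels, amid what is visible of it).
- pinpoint(camera, label): "centre" ([column, row] in pixels: a listed point, or the origin of a listed thing).
The state is a dict: "time_s": time; "joint_positions": joint angles; "joint_vel": joint speeds; "joint_torque": joint torques, N m; "tcp_pos": TCP position; "tcp_rot": TCP orientation; "force": force on the tool from outside, world axes, zero at the start; "ft_torque": the same for the moment, N m; "grip_width": finger opening in mm; "finger_force": force on a finger pad.
Only numpy, scipy, OpenCV 4.12 (cv2) and the standard library are available. Lean on these libraries where they do the work, as an engineer would, in place of code of your own. Each camera call takes 0.05 s, during which the arm holds its last target. There are 200 camera calls.

## Task

The load is off the lever rig, so uncouple its arm: pull the latch knob on the side of the coupler straight out sideways against its spring, and with it still pulled lift the arm off the ball bolt, without wrenching the arm up against the closed latch. Raise the coupler about 8 cm above where it sat and finish still holding the arm up there by the knob, so that the cube can be slid out; do not let go. Leave the loose things on the bench as they are.

Things in the scene. Friction and masses are not known exactly. Their poses are not given: they have to be found in the camera images.
- rig: Lever rig, fixed: grey base plate 500 x 140 x 15 mm (x -110 to +390) with a clamped concrete cube (top 117 mm above the bench, hold-down nuts to 136), two fulcrum cheeks 215 high, and a bare load screw 243 high at x = 330. Origin on the bench under the ball; z up; x along the arm, ball to fulcrum, away from the robot (yaw up to 0.55 rad either way); y to the side where the latch knob sticks out.
- dolly: Pull-off disc, 50 mm across, 25 thick, glued on the cube, with a bolt ending in a steel ball 30 mm across on a 14 mm neck; fixed. Origin under the disc, 117 mm above the bench, axes as the rig's; ball centre 55 mm above it.
- lever (a joint): Hinge of the lever arm, rad: 0 = seated on the ball, level; grows as the coupler end rises (a right-hand turn about the rig's y through pivot); stop at 0.62. A rise of 80 mm is about 0.42 rad. The arm falls back if let go; lifting it at the knob takes roughly 5 to 8 N.
- latch (a joint): Slide of the forked latch and its knob, m: 0 = home (its fork lies under the ball round the neck and blocks the arm), grows as the knob is pulled out along the rig's +y; stop at 0.022. The fork is clear of the ball from about 0.016. A spring pushes it home: about 5 N at the start, 12 N fully out. It springs home whenever let go.
- pivot (a point): Centre of the fulcrum shaft, the hinge axis of the arm: 200 mm along the rig's x from the ball, 187 mm above the bench.
- coupler: Coupler head on the arm's nose: dark steel cup 55 mm across, open below, over the ball, top 194 mm above the bench when seated, with a latch housing on its knob side, outer face 54 mm from the ball's axis (a 5 mm nut round the rod stands out of it). Origin = centre of the seated ball. Turns with the arm, carries the latch.
- knob (a point): Centre of the latch pull knob: black cylinder 26 mm across, 28 long, axis level along the rig's y, on a 10 mm rod. At the start 84 mm from the ball's axis and 155 mm above the bench, 11 mm off the housing's nut. Part of the latch; turns with the arm, does not spin. Clear space below it down to the bench or base plate; fingers can straddle it along the rig's x.
- handnut: Black star nut of the load screw, 62 mm across, 30 mm high, loose on the bench; leave alone. Origin under its centre.
- spring: Steel load spring, 40 mm across, 70 mm high, standing loose on the bench; leave alone. Origin under its centre.
- tub: White plastic cup, 84 mm across the rim, 70 mm high, loose; leave alone. Origin under its centre.
- cube: Spare 100 mm concrete cube, 2.4 kg, loose on the bench at the robot's right; leave alone. Origin under its centre.

How it is judged:
By the outcome, as a careful person would: the job done as asked, in the order asked, and still so for the second after the job is handed in, while the arm keeps its last pose, push and grip.
It also fails if it takes over 32 s, if anything falls off the work surface, if the arm or the gripper's body presses on something with over 40 N, if the wrist force passes 120 N, or if a joint passes its speed limit or range.

## Working session

There is one attempt and no reset: what is moved stays moved. The work goes in short steps, Python scripts to look and compute and a tool call to move; the robot and the scene stay as the last step left them, time stands still between calls to the robot, and variables do not carry over. Pictures are saved under pics/ and viewed, at most 10 in all, crops included, and the job is handed in when it is done.

Besides the shell and the picture viewer there is one more tool, called as name(argument=value, ...) on one line, values as JSON. servo_tool: Moves the arm, as the interface text tells. Its arguments: {"type":"object","properties":{"linear":{"type":"array","items":{"type":"array","items":{"type":"number"}}},"twist":{"type":"array","items":{"type":"array","items":{"type":"number"}}},"grip":{"type":"number"},"force":{"type":"number"}},"required":["linear","twist"]}

```bash
mkdir -p pics; cat > h.py <<'E'
import numpy as np, cv2
from station import *
def w(c,u,v,z=None):
    f=192/np.tan(np.radians(c["fovy"])/2)
    if z is None:
        p=c["z_map"][int(v)-1:int(v)+2,int(u)-1:int(u)+2]; p=p[p>0]; z=np.median(p) if len(p) else np.nan
    return (c["cam_to_world"]@np.array([(u-c["cx"])/f*z,(v-c["cy"])/f*z,z,1]))[:3]
def ray(c,u,v,h):
    a=c["cam_to_world"][:3,3]; d=w(c,u,v,1000.)-a
    return a+d*(h-a[2])/d[2]
def save(c,n): cv2.imwrite("pics/"+n+".png",c["pixels"][:,:,::-1])
E
python3 - <<'E'
from h import *
np.set_printoptions(precision=1,suppress=True)
for n in("scene","top"):
    c=capture(n);save(c,n+"1")
    for l,hh in(("knob",155),("pivot",187),("rig",0),("dolly",117),("coupler",172),("handnut",0),("spring",0),("tub",0),("cube",0)):
        for r in pinpoint(n,l)[:2]:
            print(n,l,round(r["conf"],2),np.array(r["centre"]),ray(c,*r["centre"],hh),w(c,*r["centre"]))
print(get_obs())
E
```

```text
scene knob 0.58 [326.1 192.6] [600.9  37.  155. ] [606.7  36.  162.8]
scene knob 0.51 [334.6 271.3] [819.8  56.5 155. ] [762.   74.6  39.4]
scene pivot 0.69 [262.2 235. ] [ 761.  -113.4  187. ] [ 769.3 -112.9  201.2]
scene dolly 0.73 [298.1 178.7] [533.1 -34.1 117. ] [600.2 -38.6 202.1]
scene coupler 0.69 [297.4 176.7] [570.1 -39.1 172. ] [587.8 -40.2 194.3]
scene handnut 0.62 [232.3 219.5] [ 608.7 -210.     0. ] [ 626.2 -206.6   28. ]
scene spring 0.6 [337.6 273.1] [746.7  88.7   0. ] [764.8  82.7  36.5]
scene tub 0.61 [241.6 190.8] [ 504.4 -195.4    0. ] [ 544.6 -189.5   55.3]
scene cube 0.8 [114.4 181.3] [ 508.1 -586.6    0. ] [ 559.  -552.7   70.2]
top knob 0.61 [191.7 192.7] [597.8  42.8 155. ] [596.3  40.8 167.5]
top pivot 0.85 [240.2 137.6] [ 758.6 -111.   187. ] [ 754.3 -111.6  204.1]
top rig 0.7 [224.3 208.1] [559.9 -44.4   0. ] [546.1 -58.5 177.7]
top coupler 0.76 [217.9 202.2] [564.9 -39.  172. ] [562.9 -41.  193.9]
top coupler 0.17 [193.2 191.3] [599.9  35.5 172. ] [600.2  35.9 169.5]
top handnut 0.68 [271.7 195. ] [ 600.9 -208.3    0. ] [ 597.8 -207.2   28.9]
top spring 0.45 [185.8 155.5] [747.1  87.1   0. ] [733.2  75.7  66.3]
top tub 0.8 [269.6 223.1] [ 504.8 -198.2    0. ] [ 504.6 -198.1    5.4]
top cube 0.9 [386.4 219.6] [ 507.  -594.8    0. ] [ 503.1 -564.6   97. ]
{'time_s': 1.0, 'joint_positions': array([ 1.1,  0.4,  1.6,  0. ,  1.2, -0. ]), 'joint_vel': array([ 0.,  0., -0.,  0., -0.,  0.]), 'joint_torque': array([ -0. , -59.4, -33.5,   0.1,   0. ,  -0. ]), 'tcp_pos': array([283.5, 557. , 233.3]), 'tcp_rot': array([0. , 0.2, 1. , 0. ]), 'force': array([ 0.4,  0.7, -0.6]), 'ft_torque': array([-0.,  0.,  0.]), 'finger_force': 0.0, 'grip_width': 92.00872903284845}
```

```bash
python3 -c "
import cv2
a=cv2.imread('pics/scene1.png')[120:320,180:400];b=cv2.imread('pics/top1.png')[90:270,150:320]
a=cv2.resize(a,(440,400));b=cv2.resize(b,(360,381));import numpy as np
o=np.zeros((400,800,3),'uint8');o[:,:440]=a;o[:381,440:]=b;cv2.imwrite('pics/v1.png',o)"
```

```text
(no output)
```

View pics/v1.png

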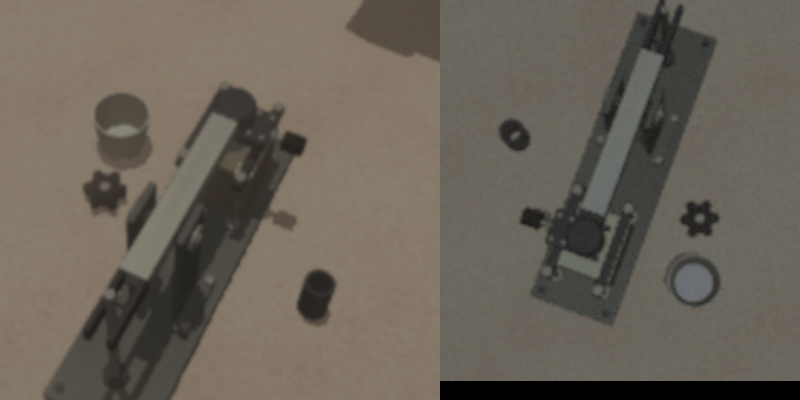

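```bash
cat >> h.py <<'E'
from scipy.spatial.transform import Rotation as R
def cur():
    o=get_obs(); q=o["tcp_rot"]; return np.array(o["tcp_pos"]),R.from_quat([*q[1:],q[0]])
def goal(yaw,th=0):
    x=np.array([np.cos(yaw),np.sin(yaw),0]); z=np.array([0,0,-1.]); 
    r=R.from_rotvec(th*np.array([-np.sin(yaw),np.cos(yaw),0]))
    return [r*R.from_matrix(np.c_[np.cross(s*x,z),s*x,z]) for s in(1,-1)]
def rel(p,yaw,th=0):
    p0,r0=cur(); g=min((r0.inv()*g for g in goal(yaw,th)),key=lambda r:r.magnitude())
    return r0.inv().apply(np.array(p)-p0)/1000,g.as_rotvec()
E
python3 -c "
from h import *
print(rel([597,41,255],-0.361)); print(get_obs()['joint_positions'],cur()[1].as_matrix())"
```

```text
(array([-0.51345324, -0.31770209, -0.02170846]), array([ 8.26094878e-05, -7.59072743e-05,  1.46098971e+00]))
[ 1.09759397e+00  3.52971621e-01  1.63334388e+00  1.68494233e-06
  1.15517469e+00 -2.39641910e-03] [[-8.91202691e-01  4.53605292e-01  4.53238179e-05]
 [ 4.53605294e-01  8.91202687e-01  9.19052937e-05]
 [ 1.29601931e-06  1.02465369e-04 -9.99999995e-01]]
```

servo_tool(linear=[[-0.04,-0.025,-0.01],[-0.09,-0.055,-0.02],[-0.14,-0.085,-0.022],[-0.19,-0.12,-0.022],[-0.24,-0.15,-0.022],[-0.29,-0.18,-0.022],[-0.34,-0.21,-0.022],[-0.39,-0.24,-0.022],[-0.44,-0.27,-0.022],[-0.485,-0.3,-0.022],[-0.513,-0.318,-0.022],[-0.513,-0.318,-0.022]], twist=[[0,0,0.1],[0,0,0.24],[0,0,0.38],[0,0,0.52],[0,0,0.66],[0,0,0.8],[0,0,0.94],[0,0,1.08],[0,0,1.22],[0,0,1.36],[0,0,1.461],[0,0,1.461]], grip=0.065)

```text
time_s: 2.5
tcp_pos: [597.3, 39.0, 255.1]
tcp_rot: [0.0, 0.823, 0.567, -0.0]
force: [0.3, 0.4, -0.7]
grip_width: 64.8
finger_force: 0.0
```

```bash
python3 - <<'E'
from h import *
np.set_printoptions(precision=2,suppress=True)
print(cur()[0])
for n in("wrist","top","scene"):
    c=capture(n);save(c,n+"2")
    for l,hh in(("knob",155),("coupler",172),("pivot",187),("dolly",117)):
        for r in pinpoint(n,l)[:1]:
            print(n,l,round(r["conf"],2),np.array(r["centre"]),ray(c,*r["centre"],hh),w(c,*r["centre"]))
E
```

```text
[597.29  38.96 255.09]
wrist knob 0.88 [248.4 195.7] [596.63  39.92 155.  ] [598.14  43.79 169.39]
wrist coupler 0.64 [249.7 303.5] [567.3  -39.82 172.  ] [572.63 -25.73 194.44]
top knob 0.49 [192.2 190.5] [604.53  41.22 155.  ] [554.16 -23.26 565.91]
top coupler 0.81 [220.7 201.4] [567.08 -47.47 172.  ] [564.92 -49.48 195.03]
top pivot 0.86 [237.2 141.3] [ 747.39 -101.65  187.  ] [ 743.63 -102.33  202.46]
scene knob 0.61 [325.7 190.7] [594.91  35.98 155.  ] [603.29  34.49 166.13]
scene coupler 0.76 [299.8 175.4] [565.18 -33.06 172.  ] [582.36 -34.29 193.42]
scene dolly 0.39 [296.7 190.1] [572.2  -36.28 117.  ] [598.39 -38.05 152.08]
```

View pics/wrist2.png

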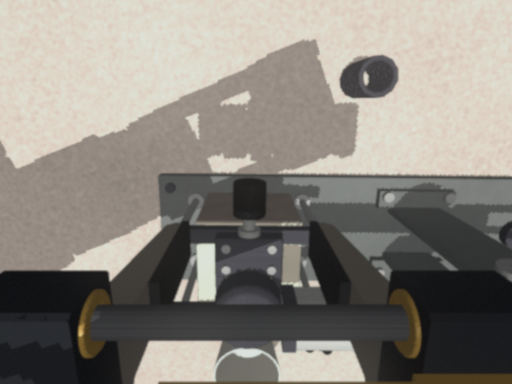

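```bash
python3 - <<'E'
from h import *
np.set_printoptions(precision=4,suppress=True)
print(*rel([597,40.5,155],-0.357),cur()[1].as_matrix())
c=capture("wrist")
# rig-frame profile: plate edge line fit, knob surface
im=c["pixels"].astype(float).sum(2)
g=np.array([(u,120+np.argmin(np.diff(cv2.GaussianBlur(im,(5,5),0)[120:200,u]))) for u in list(range(170,225,5))+list(range(280,480,5))])
a=ray(c,*g[2],15);b=ray(c,*g[-2],15);print(g[2],g[-2],np.arctan2((b-a)[1],(b-a)[0]))
pts=np.array([w(c,u,v) for u in range(225,275,2) for v in range(170,225,2)])
k=pts[(pts[:,2]>150)&(pts[:,2]<172)]
e=np.array([[np.cos(-.357),np.sin(-.357)],[.3495,.9369]])
q=(k[:,:2]-[597,40.5])@e.T;print(len(k),np.percentile(q,[1,50,99],axis=0),k[:,2].max())
E
```

```text
[-0.0003  0.0007  0.1003] [ 0.0001 -0.     -0.0039] [[ 0.3531  0.9356  0.0001]
 [ 0.9356 -0.3531 -0.    ]
 [ 0.      0.0001 -1.    ]]
[180 173] [470 177] -0.3751213224130864
327 [[-10.4953 -20.7193]
 [  0.3275  -0.2528]
 [ 12.8353  11.9651]] 169.15387542739077
```

servo_tool(linear=[[0,0,0.02],[-0.001,0.001,0.05],[-0.001,0.001,0.08],[-0.001,0.001,0.095],[-0.001,0.001,0.1],[-0.001,0.001,0.1]], twist=[[0,0,0],[0,0,0],[0,0,0],[0,0,0],[0,0,0],[0,0,0]])

```text
time_s: 4.05
tcp_pos: [597.4, 39.6, 155.8]
tcp_rot: [0.0, 0.823, 0.569, 0.0]
force: [-0.2, 0.2, 0.7]
grip_width: 64.9
finger_force: 0.0
```

servo_tool(linear=[[0,0,0],[0,0,0],[0,0,0],[0,0,0],[0,0,0],[0,0,0]], twist=[[0,0,0],[0,0,0],[0,0,0],[0,0,0],[0,0,0],[0,0,0]], grip=0.015, force=30)

```text
time_s: 4.8
tcp_pos: [597.4, 39.5, 155.4]
tcp_rot: [0.0, 0.823, 0.569, 0.0]
force: [2.1, -0.1, 1.4]
grip_width: 25.1
finger_force: 30.0
```

```bash
python3 - <<'E'
from h import *
c=capture("wrist");save(c,"w3");o=get_obs();print(o["force"],o["ft_torque"],o["tcp_pos"],o["grip_width"],o["finger_force"])
for l in("knob","coupler"): print([(r["conf"],r["centre"]) for r in pinpoint("wrist",l)[:1]])
E
```

```text
[ 2.16389617 -1.9938028  -0.19402284] [-0.25229735 -0.26431577 -0.06399512] [597.37568121  39.53110391 155.43369275] 25.437883100681788 29.999278485774994
[(0.71, [249.1, 257.4])]
[]
```

View pics/w3.png

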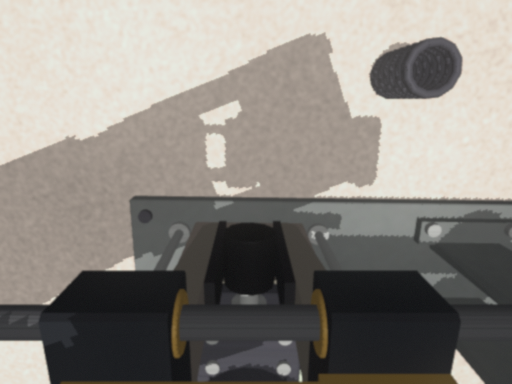

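servo_tool(linear=[[0,0,0],[0,0,0],[0.002,0,0],[0.005,0,0],[0.008,0,0],[0.011,0,0],[0.014,0,0],[0.017,0,0],[0.0195,0,0],[0.0195,0,0],[0.0195,0,0]], twist=[[0,0,0],[0,0,0],[0,0,0],[0,0,0],[0,0,0],[0,0,0],[0,0,0],[0,0,0],[0,0,0],[0,0,0],[0,0,0]], force=60)

```text
time_s: 6.32
tcp_pos: [603.7, 55.9, 155.4]
tcp_rot: [0.001, 0.822, 0.569, -0.001]
force: [1.3, -11.3, 3.0]
grip_width: 24.9
finger_force: 60.0
```

```bash
python3 - <<'E'
from h import *
c=capture("wrist");save(c,"w4");o=get_obs();print(o["force"],o["ft_torque"],o["tcp_pos"],o["grip_width"],o["finger_force"])
for l in("knob","coupler"): print([(r["conf"],r["centre"]) for r in pinpoint("wrist",l)[:1]])
E
```

```text
[  1.31090363 -11.03172724   2.88370159] [-1.94670301 -0.15915324 -0.10941425] [603.74722495  55.89414824 155.41918421] 24.82694316909965 59.99672591686249
[(0.58, [247.9, 258.4])]
[]
```

View pics/w4.png

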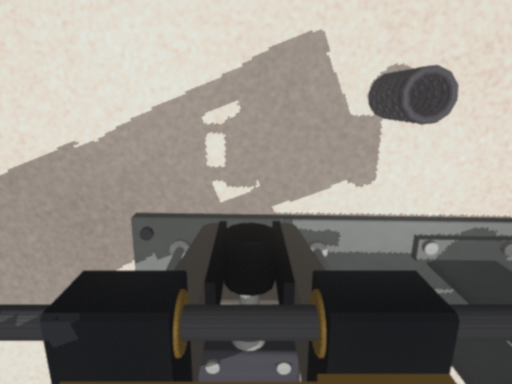

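servo_tool(linear=[[0.001,0,0],[0.002,0,0],[0.002,0,0],[0.002,-0.0003,-0.002],[0.002,-0.0006,-0.004],[0.002,-0.0011,-0.008],[0.002,-0.0011,-0.008]], twist=[[0,0,0],[0,0,0],[0,0,0],[0.01,0,0],[0.02,0,0],[0.04,0,0],[0.04,0,0]])

```text
time_s: 7.35
tcp_pos: [603.3, 57.7, 162.6]
tcp_rot: [-0.015, 0.822, 0.569, -0.013]
force: [3.1, -12.2, -3.7]
grip_width: 24.4
finger_force: 60.0
```

```bash
python3 - <<'E'
from h import *
o=get_obs();print(o["force"],o["ft_torque"],o["tcp_pos"],cur()[1].as_matrix())
E
```

```text
[  3.09168243 -12.20692885  -3.73909878] [-2.19503573 -0.70734797 -0.09017499] [603.31336149  57.66410568 162.64869923] [[ 0.35288157  0.93486611 -0.03872921]
 [ 0.93565969 -0.35275037  0.01039765]
 [-0.00394133 -0.03990649 -0.99919565]]
```

servo_tool(linear=[[0,-0.0006,-0.004],[0,-0.0016,-0.012],[0,-0.0022,-0.0201],[0,-0.0025,-0.0282],[0,-0.0025,-0.0363],[0,-0.0022,-0.0444],[0,-0.0015,-0.0525],[0,-0.0005,-0.0605],[0,0.0008,-0.0685],[0,0.0016,-0.0725],[0,0.002,-0.0745],[0,0.002,-0.0745]], twist=[[0.02,0,0],[0.06,0,0],[0.1,0,0],[0.14,0,0],[0.18,0,0],[0.22,0,0],[0.26,0,0],[0.3,0,0],[0.34,0,0],[0.36,0,0],[0.37,0,0],[0.37,0,0]])

```text
time_s: 8.85
tcp_pos: [607.5, 55.7, 236.2]
tcp_rot: [-0.166, 0.806, 0.556, -0.118]
force: [-0.4, -12.2, -4.6]
grip_width: 24.6
finger_force: 60.0
```

```bash
python3 - <<'E'
from h import *
o=get_obs();print(o["force"],o["ft_torque"],o["tcp_pos"],o["grip_width"])
c=capture("wrist");d=capture("scene")
for n,c in(("wrist",c),("scene",d)):
  for l in("knob","coupler"): print(n,l,[(r["conf"],r["centre"],w(c,*r["centre"])) for r in pinpoint(n,l)[:1]])
o=np.hstack([c["pixels"] if 0 else capture("wrist")["pixels"][96:,:400],cv2.resize(d["pixels"][100:244,200:400],(400,288))]);cv2.imwrite("pics/v5.png",o[:,:,::-1])
E
```

```text
[ -0.40121212 -12.21554154  -4.59533956] [-2.09439631 -0.69479543  0.70595971] [607.50356002  55.66927868 236.24822908] 24.640528168147007
wrist knob [(0.62, [249.4, 257.3], array([613.62348226,  58.12398825, 248.4281148 ]))]
wrist coupler []
scene knob []
scene coupler [(0.71, [299.7, 159.3], array([593.17682618, -40.62374609, 267.5926381 ]))]
```

View pics/v5.png

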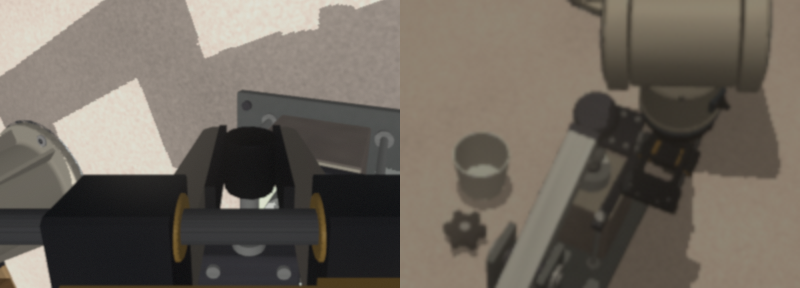

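Arm lifted about 80 mm with the knob still seated in the pads at (249, 257), the latch still pulled (about 12 N), and the loose things untouched.

servo_tool(linear=[[0,0,0],[0,0,0],[0,0,0],[0,0,0]], twist=[[0,0,0],[0,0,0],[0,0,0],[0,0,0]])

```text
time_s: 9.7
tcp_pos: [607.5, 55.7, 236.2]
tcp_rot: [-0.166, 0.806, 0.556, -0.118]
force: [-0.1, -11.8, -5.2]
grip_width: 24.7
finger_force: 60.0
```

```bash
python3 -c "
from station import *
o=get_obs();print(o['tcp_pos'],o['force'],o['grip_width']);print(finish_job())"
```

```text
[607.49411059  55.70105105 236.23070094] [ -0.09420426 -11.75402374  -5.21224874] 24.671992875422532
the job is handed in; nothing more can be done
None
```

I pulled the latch knob out about 19 mm, lifted the arm off the ball, and handed the job in at 9.7 s with the coupler about 8 cm up, still held by the knob, and the loose things untouched.

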